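# Lock back the belt tensioner of a forge blower

### The job

Lock back the sprung belt tensioner on the blower drive so that a new belt can be fitted: take the tall square-headed pin from the rack, turn the tension arm against its spring until its hole lies over the hole in the lock plate beneath it, and push the pin fully home through both holes so that it holds the arm back on its own. Leave the lock plate's setting, the two round-headed pins, the paint tin, birdhouse and brush as they are.

Things in the scene. Friction and masses are not known exactly. Their poses are not given: they have to be found in the camera images.
- drive: Green blower drive unit, fixed, 235 wide, 255 mm high, from 40 mm in front of its origin (on the table) to 180 behind; x points to its high rear, y to its left, z up. Its working panel slopes 25 degrees, low at the front: the normal is (-0.423, 0, 0.906) here. Two belt pulleys (radius 26 and 30) stand on it, 35 mm upslope of the pivot and 85 (left) and 80 (right) to the sides, tops 68 mm above the panel.
- pivot (a point): Point on the panel's surface on the common pivot axis (along the panel's normal) of tension arm and lock plate: (90, 0, 115) mm in the drive's frame.
- guard_bar (a point): Middle of the front bar of the guard cage over the drive's rear: a 10 mm round steel bar, 210 mm long along the drive's y, 235 mm above the table. It stands just behind and some 130 mm above the holes, in the way of an upright tool: come in along the panel's normal, leaning towards the drive's front.
- tension_arm (a joint): Angle (rad) of the aluminium tension arm, 0 at rest on its stop, growing counter-clockwise seen from above (the front end with the hole moves to the drive's -y side), at most 1.15. A spring pushes it back with 0.30 N m at 0 and 0.25 more per rad (3 to 5.5 N at the hole); no catch: let go, it springs back. It can be swung by a pin set in its hole.
- swing_hole (a point): Centre of the upper mouth of the through hole (13.5 mm wide, 2 mm chamfer) in the front end of the arm, 100 mm from the pivot. Own z is the panel's normal, along the hole. The arm's end is 44 x 36 mm and 10 mm thick; its upper face is 36 mm above the panel. The arm carries a black idler wheel (radius 28) on its rear end.
- lock_plate (a joint): Setting (rad) of the steel lock plate about the same pivot, clamped stiffly, different every time (0.5 to 0.9): it equals the arm angle at which the two holes are in line. Not to be moved.
- lock_hole (a point): Upper mouth of the hole (13.5 mm wide, 2 mm chamfer, 24 mm deep) in the lock plate, 100 mm from the pivot. Own z is the panel's normal. The plate is a steel sector 24 mm thick; its face lies 2 mm under the arm and runs on from the hole for 1.2 rad towards the arm's rest side, so a pin through the arm slides on it until it meets the hole.
- rack: Fixed wooden rack 60 x 190 x 55 mm, origin under its centre, row of three holes (17 mm wide, 58 mm apart) along its y. One pin stands in each, its head resting on the top; the order varies.
- pin_head (a point): Centre of the head of the pin to use: dark steel square head 24 x 24 x 40 mm high (the only square one) on a round steel shaft 10 mm thick and 36 mm long below. Own z points from the shaft up through the head; x and y are square to the head's sides. 100 g.
- pin_shoulder (a point): Centre of the underside of that pin's head, 20 mm below the head's centre; it rests on the arm's upper face when the pin is home (its tip is then 24 mm inside the lock plate).
- pin_tip (a point): Lower end of that pin's shaft, 56 mm below the head's centre; slightly tapered.
- fat_pin_head (a point): Centre of a round head (radius 16, 40 mm high) of a pin too thick for the holes. Leave it in the rack.
- stub_pin_head (a point): Centre of a low round head (radius 13, 22 mm high) of a pin too short. Leave it in the rack.
- paint_tin: Loose steel paint tin, radius 32, 100 mm high, between drive and rack; origin under its centre.
- birdhouse: Loose painted birdhouse, about 140 x 150 x 155 mm, at the left; origin under its centre.
- brush: Loose paint brush lying at the right, along its own x.

How it is judged:
On the way:
1. the tension arm is turned until its hole is in line with the lock plate's hole (within 8 mm) (x of swing_hole in the frame of lock_hole between -0.008 and 0.008 m and y of swing_hole in the frame of lock_hole between -0.008 and 0.008 m), for 0.2 s.
At the end, for the whole second after the job is handed in: The square-headed pin is through both holes: the holes in line within 8 mm, the underside of its head within 7 mm of the arm's hole mouth, its tip at least 18 mm inside the lock plate, its axis within 0.17 rad of the hole's, and the arm at rest, held by the pin alone (all of step 1 and distance between pin_shoulder and swing_hole below 0.007 m and z of pin_tip in the frame of lock_hole below -0.018 m and angle between the z axis of pin_head and the z axis of lock_hole, either way round below 0.17 rad and velocity of joint tension_arm between -0.05 and 0.05 rad/s); the robot touches nothing.
It fails at once if the lock plate is forced more than 6 mm from its setting (distance of lock_hole from where it was at the start of the episode above 0.006 m).
It fails at once if a round-headed pin is moved more than 20 mm (distance of any of fat_pin_head, stub_pin_head from where it was at the start of the episode above 0.02 m).
It fails at once if the paint tin, birdhouse or brush is moved more than 30 mm (distance of any of paint_tin, birdhouse, brush from where it was at the start of the episode above 0.03 m).
It also fails if it takes over 64 s, if anything falls off the work surface, if the arm or the gripper's body presses on something with over 40 N, if the wrist force passes 120 N, or if a joint passes its speed limit or range.

### The arm

A 6-joint arm with a two-finger parallel gripper is mounted at the origin on the work surface. World frame = base frame: x ahead of the robot, y to its left, z up, the work surface at z = 0. Lengths are in m, angles in rad, forces in N, time in s.
With the tool pointing down it reaches from about 0.3 to 0.85 m from the base axis. Payload 4.2 kg.
Tool frame: the origin (TCP) lies at the very end of the fingers, on their centre line; the grasp point (between the pads) lies 19 mm behind it (arm.grasp_offset is the distance from the TCP to the grasp point, in m); z points along the fingers, x is the direction in which the jaws open and shut, and the axes are right-handed (so a half turn about z gives the same grasp; the last joint's range is limited). The gripper opens to 91 mm and grips with 3 to 60 N. Pads are 32 mm wide; open, the fingers measure 118 mm over their backs; the gripper's body (76 mm by 178 mm) begins 60 mm behind the grasp point.
Start: joints at [1.096, 0.32, 1.565, -0, 1.257, -0.02], TCP at [0.253, 0.517, 0.214] pointing down, gripper open.
Joint ranges: [-3.11, 3.11], [-0.84, 2.01], [0.21, 2.61], [-1.34, 4.49], [0.05, 2.63], [-2.56, 2.56]. Speed limits (rad/s): [2.57, 2.57, 3.14, 3.14, 3.14, 3.14].

### API

Orientations are given as [roll, pitch, yaw] about the fixed x, y, z axes, in that order (R = Rz(yaw) Ry(pitch) Rx(roll)).
In Python, from plant import arm gives the robot as it stands.
- The arm moves only by the tool send_rows, never from a script. Its argument "increments" is one flat list of numbers, 6 for each row, row after row: the shift along the tool's x, y, z in mm, then the turn, a rotation vector about the tool's x, y, z in degrees. In form: [tx, ty, tz, wx, wy, wz, tx, ty, tz, wx, wy, wz, ...]. A call has 1 to 8 rows; each row is the pose to reach, as a shift and turn from the pose commanded when the call began, along the tool's axes at that moment; what a row does not reach only later rows make up. A row lasts 1/8 s, in which the tool goes at most 62.5 mm and 10.7 degrees, less where a joint would pass 70% of its speed; a pose out of reach is approached as far as the arm can. A call with a gripper value outside its range is refused whole. "grip" is the finger opening in mm, from 0 to 91.2, set as the call begins (left out, the last holds). The fingers move at their own pace and stop on an object; "force" is the grip in N (left out, the last holds). Time passes only in rows, so rows that repeat a pose let the fingers close. It gives the time, the measured TCP pose, the force and the opening at its end, in the units of the state.
- arm.read_state(): the state, without advancing time (a new reading comes with each control period).
- arm.read_camera(name): name is "side" or "top" or "wrist"; returns the picture (384x512x3 uint8, red, green, blue); there is no depth.
- arm.camera_info(name): a dict with "fx", "fy", "cx", "cy" (pixels), "origin" and "rotation" of the camera in the world; the wrist camera has in their place "mount" (4x4, takes a point from camera to tool coordinates, whose origin is the TCP and whose axes are the tool frame's). Camera axes: x right, y down, z forward; pixel columns grow to the right and rows downward; lengths in m; the calibration is good to about 2 mm. The wrist camera is an equidistant fisheye: a pixel r from the principal point sees the ray r / f radians off the axis. A picture is of the moment at which its call begins: read the wrist's pose just before it. camera_info takes no time and is no camera call.
- arm.hand_in(): hands the job in, once; it reports no verdict.
Trained networks look in the newest picture that a camera, given by its name, has taken for a name from the list of things; names that differ only in an ending like _2 or _b are one class to them, and where a whole thing is asked for, a point or a joint stands for the part that bears it (a point fixed in the world has none). Each returns a list of dicts, best first, with "p" (0 to 1); they miss things now and then, are a little off and sometimes report something else, mostly with a low value. They report only what shows in the picture. A call takes as long as a camera call.
- arm.trace(camera, query): "mask" (384x512 bool, what is visible of it).
- arm.pinpoint(camera, query): "point" ([x, y, z] in m, in world coordinates, good to about 4 mm: a listed point, or the origin of a listed thing).
The state is a dict: "time": time; "joints": joint angles; "joint_velocities": joint speeds; "joint_torque": joint torques, N m; "tcp_pos": TCP position; "ee_rot": TCP orientation; "force": force on the tool from outside, world axes, zero at the start; "torque": the same for the moment, N m; "width": opening from 0.0 (shut) to 1.0 (fully open).
Only numpy, scipy, OpenCV 4.12 (cv2) and the standard library are available. Lean on these libraries where they do the work, as an engineer would, in place of code of your own. Each camera call takes 0.05 s, during which the arm holds its last target. There are 200 camera calls.

## Working session

There is one attempt and no reset: what is moved stays moved. The work goes in short steps, Python scripts to look and compute and a tool call to move; the robot and the scene stay as the last step left them, time stands still between calls to the robot, and variables do not carry over. Pictures are saved under pics/ and viewed, about 8 in all and at most 12, crops included, and the job is handed in when it is done.

Besides the shell and the picture viewer there is one more tool, called after "Call:" as name(argument=value, ...) on one line, values as JSON. send_rows: Moves the arm, as the interface text tells. Its arguments: {"type":"object","properties":{"increments":{"type":"array"},"grip":{"type":"number"},"force":{"type":"number"}},"required":["increments"]}

```bash
mkdir -p pics; ls
cat > h.py <<'E'
import numpy as np, cv2
from scipy.spatial.transform import Rotation as R
from plant import arm
np.set_printoptions(precision=4,suppress=True)
def save(n,f):
    im=arm.read_camera(n); cv2.imwrite('pics/'+f,im[:,:,::-1]); return im
def tool():
    s=arm.read_state(); r=np.array(s['ee_rot'],float)
    return np.array(s['tcp_pos']), (R.from_euler('xyz',r) if r.size==3 else R.from_matrix(r))
def proj(n,p):
    c=arm.camera_info(n); q=np.array(c['rotation']).T@(np.array(p)-c['origin'])
    return np.array([c['fx']*q[0]/q[2]+c['cx'],c['fy']*q[1]/q[2]+c['cy']])
E
python3 - <<'E'
from h import *
a=save('top','a_top.png'); b=save('side','a_side.png')
cv2.imwrite('pics/a.png',np.hstack([a,b])[:,:,::-1]); 
im=cv2.resize(np.vstack([a,b]),(0,0),fx=.78,fy=.78)
print(arm.read_state())
for n in('top','side'):
    print(n,{k:np.round(v,3).tolist() for k,v in arm.camera_info(n).items()})
    for q in ['drive','pivot','swing_hole','lock_hole','rack','pin_head','fat_pin_head','stub_pin_head','paint_tin','birdhouse','guard_bar']:
        r=arm.pinpoint(n,q); print(q,[(np.round(x['point'],4).tolist(),round(x['p'],2)) for x in r[:2]])
E
```

```text
pics
{'time': 0.1, 'joints': array([ 1.096 ,  0.3203,  1.5655,  0.    ,  1.2574, -0.02  ]), 'joint_velocities': array([ 0.0017, -0.0015, -0.0025,  0.0017, -0.0027, -0.0004]), 'joint_torque': array([  0.0006, -41.3331, -23.2509,   0.073 ,   0.0422,  -0.    ]), 'tcp_pos': array([0.2524, 0.5162, 0.2132]), 'ee_rot': array([-3.1416,  0.0016,  1.116 ]), 'force': array([ 0.3305,  0.8889, -0.3275]), 'torque': array([-0.0377,  0.0444, -0.0015]), 'width': 0.9979829739244688}
top {'fx': 353.619, 'fy': 353.619, 'cx': 258.487, 'cy': 187.529, 'origin': [0.385, -0.006, 1.16], 'rotation': [-2.936, -0.005, -1.52]}
drive [([0.5908, -0.2145, -0.0035], 0.92), ([0.6195, 0.241, -0.0021], 0.74)]
pivot [([0.6757, -0.1954, 0.1101], 0.75), ([0.5268, -0.4366, 0.001], 0.5)]
swing_hole [([0.571, -0.1779, 0.1111], 0.82)]
lock_hole [([0.5832, -0.2322, 0.095], 0.62)]
rack [([0.5159, 0.0022, 0.0004], 0.59), ([0.624, 0.2413, -0.0034], 0.55)]
pin_head [([0.634, 0.1849, 0.0771], 0.62)]
fat_pin_head [([0.6178, 0.2972, 0.0787], 0.57), ([0.6377, 0.1819, 0.0731], 0.36)]
stub_pin_head [([0.6198, 0.2401, 0.071], 0.63)]
paint_tin [([0.5124, -0.0004, -0.0007], 0.72), ([0.6227, 0.2412, -0.0025], 0.55)]
birdhouse [([0.5525, 0.4941, -0.0039], 0.6)]
guard_bar [([0.6036, -0.2161, 0.2337], 0.84)]
side {'fx': 414.353, 'fy': 414.353, 'cx': 257.613, 'cy': 193.107, 'origin': [0.213, -0.845, 0.921], 'rotation': [-2.24, 0.004, -0.391]}
drive [([0.5939, -0.2175, 0.0021], 0.92)]
pivot [([0.6769, -0.1957, 0.1126], 0.96)]
swing_hole [([0.5734, -0.1762, 0.1115], 0.62)]
lock_hole [([0.5851, -0.2307, 0.0912], 0.89)]
rack [([0.6216, 0.2384, -0.0001], 0.95)]
pin_head [([0.6313, 0.1816, 0.0756], 0.43)]
fat_pin_head [([0.6187, 0.2948, 0.0754], 0.48)]
stub_pin_head [([0.6234, 0.2405, 0.0678], 0.42), ([0.6013, -0.2124, 0.2364], 0.25)]
paint_tin [([0.5157, 0.0057, -0.0026], 0.6)]
birdhouse [([0.5563, 0.4883, 0.0023], 0.64)]
guard_bar [([0.6037, -0.2134, 0.2349], 0.83)]
```

View pics/a_top.png

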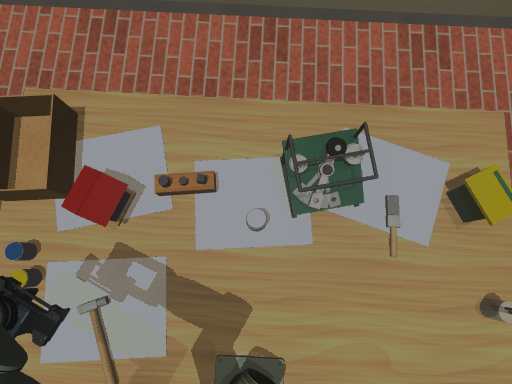

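View pics/a_side.png

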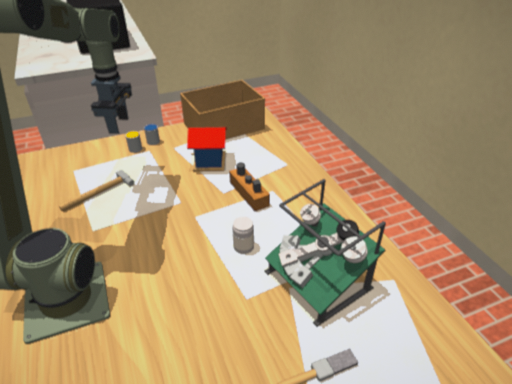

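The top view shows the rack at about (185,182) with the square pin at its right end (201,179), the tin at (257,217) and the drive at (325,172). The side view agrees with this. Next I'll move above the pin, with the jaws across the rack.

```bash
cat >> h.py <<'E'
def goal(p,Rg,steps=1):
    t,r=tool(); d=r.inv().apply(np.array(p)-t)*1000; w=np.degrees((r.inv()*Rg).as_rotvec())
    print('inc',np.round(d,1),np.round(w,2))
down=lambda yaw: R.from_euler('xyz',[np.pi,0,yaw])
E
python3 -c "
from h import *
goal([.632,.183,.19],down(.14))"
```

```text
inc [-133.   487.4   24. ] [-0.   -0.01 55.92]
```

Call:
send_rows(increments=[-17, 61, 0, 0, 0, 7, -33, 122, 0, 0, 0, 14, -50, 183, 0, 0, 0, 21, -67, 244, 0, 0, 0, 28, -83, 305, 6, 0, 0, 35, -100, 366, 12, 0, 0, 42, -117, 427, 18, 0, 0, 49, -133, 487, 24, 0, 0, 56])

```text
time: 2.2
tcp_pos: [0.6286, 0.1856, 0.1905]
ee_rot: [-3.141, -0.0, 0.134]
force: [0.2, 0.5, -0.3]
width: 1.0
```

Call:
send_rows(increments=[0, 0, 0, 0, 0, 0, 0, 0, 0, 0, 0, 0])

```text
time: 2.45
tcp_pos: [0.6269, 0.1871, 0.1902]
ee_rot: [-3.141, 0.001, 0.139]
force: [0.7, 0.4, -0.0]
width: 0.996
```

Run:
```python
from h import *
t,r=tool(); print(t,r.as_euler('xyz'),arm.read_state()['joints'])
im=save('wrist','w1.png')
print({k:np.round(v,3).tolist() for k,v in arm.camera_info('wrist').items()})
for q in ['pin_head','pin_shoulder','fat_pin_head','stub_pin_head','rack']:
    x=arm.pinpoint('wrist',q); print(q,[(np.round(y['point'],4).tolist(),round(y['p'],2)) for y in x[:2]])
m=arm.trace('wrist','pin_head')
for y in m[:1]:
    k=np.argwhere(y['mask']); print(y['p'],k.min(0),k.max(0),len(k))
cv2.imwrite('pics/w1b.png',cv2.resize(im[:,:,::-1],(768,576)))
```

```text
[0.6269 0.1871 0.1902] [-3.1411  0.001   0.1385] [0.2721 0.4596 1.4048 0.0007 1.2781 0.1334]
{'fx': 297.319, 'fy': 297.319, 'cx': 260.638, 'cy': 187.734, 'mount': [[1.0, 0.0, 0.0, 0.0], [-0.0, 0.967, 0.253, -0.072], [0.0, -0.253, 0.967, -0.171], [0.0, 0.0, 0.0, 1.0]]}
pin_head [([0.6323, 0.178, 0.0757], 0.73)]
pin_shoulder [([0.6309, 0.1816, 0.0556], 0.67)]
fat_pin_head [([0.619, 0.2974, 0.0764], 0.57)]
stub_pin_head [([0.6291, 0.2392, 0.0649], 0.67)]
rack [([0.6232, 0.2378, 0.0027], 0.78)]
0.9 [173 250] [208 277] 779
```

View pics/w1b.png

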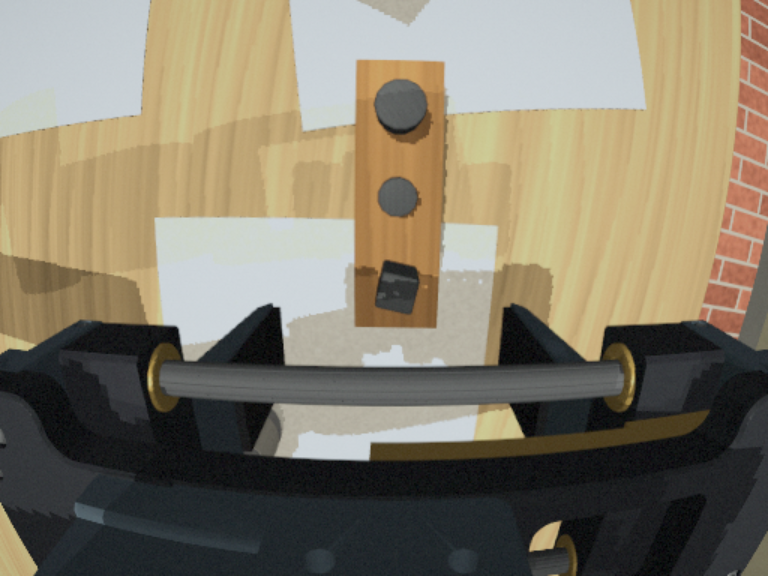

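The wrist view shows the square head at about (396,288), turned roughly 12° from the rack, and the round heads at (398,196) and (401,105). I'll fit x, y and yaw by matching the head's silhouette.

```bash
cat >> h.py <<'E'
def wproj(P,t,r):
    c=arm.camera_info('wrist'); M=np.array(c['mount'])
    q=(r.inv().apply(np.atleast_2d(P)-t)-M[:3,3])@M[:3,:3]
    th=np.arctan2(np.hypot(q[:,0],q[:,1]),q[:,2]); u=q[:,:2]/np.linalg.norm(q[:,:2],axis=1)[:,None]
    return u*th[:,None]*c['fx']+[c['cx'],c['cy']]
E
python3 - <<'E'
from h import *
from scipy.optimize import differential_evolution as DE
t,r=tool(); arm.read_camera('wrist'); m=arm.trace('wrist','pin_head')[0]['mask']
S=8; big=cv2.resize(m[160:220,230:300].astype(np.uint8)*255,None,fx=S,fy=S,interpolation=cv2.INTER_LINEAR)>127
c=np.array([[a,b,z] for a in(-.012,.012) for b in(-.012,.012) for z in(.055,.095)])
def f(v,):
    P=c.copy(); P[:,:2]=P[:,:2]@np.array([[np.cos(v[2]),np.sin(v[2])],[-np.sin(v[2]),np.cos(v[2])]])+v[:2]
    p=(wproj(P,t,r)-[230,160]+.5)*S
    k=np.zeros(big.shape,np.uint8); cv2.fillConvexPoly(k,cv2.convexHull(p.astype(np.int32)),1)
    k=k>0; return 1-(k&big).sum()/(k|big).sum()
o=DE(f,[(.615,.645),(.165,.2),(-.785,.785)],seed=1,maxiter=60,polish=False); print(o.x,o.fun)
for y in(o.x[2]+.2,o.x[2]-.2,o.x[2]+.4): print(f([*o.x[:2],y]))
goal([o.x[0],o.x[1],.064],down(o.x[2]))
E
```

```text
[ 0.6307  0.1823 -0.0514] 0.09307558003491911
0.14749433524793165
0.13598759048603926
0.22103947012706138
inc [  3.    5.8 126.8] [-0.01 -0.02 10.94]
```

Call:
send_rows(increments=[3, 6, 40, 0, 0, 6, 3, 6, 80, 0, 0, 11, 3, 6, 110, 0, 0, 11, 3, 6, 126, 0, 0, 11, 3, 6, 126, 0, 0, 11, 3, 6, 126, 0, 0, 11], grip=60)

```text
time: 3.65
tcp_pos: [0.632, 0.1819, 0.066]
ee_rot: [-3.141, -0.003, -0.053]
force: [-0.4, -0.3, 1.0]
width: 0.662
```

Call:
send_rows(increments=[0, 0, 0, 0, 0, 0, 0, 0, 0, 0, 0, 0, 0, 0, 0, 0, 0, 0, 0, 0, 0, 0, 0, 0, 0, 0, 0, 0, 0, 0], grip=10, force=40)

```text
time: 4.28
tcp_pos: [0.6311, 0.1815, 0.0647]
ee_rot: [-3.141, -0.0, -0.053]
force: [0.6, 0.3, 0.7]
width: 0.259
```

The pin is gripped (opening 23.6 mm). Lifting, then transit.

Call:
send_rows(increments=[0, 0, -50, 0, 0, 0, 0, 0, -100, 0, 0, 0, 0, 0, -150, 0, 0, 0, 0, 0, -170, 0, 0, 0, 0, 0, -170, 0, 0, 0])

```text
time: 4.9
tcp_pos: [0.6317, 0.1817, 0.2362]
ee_rot: [-3.14, -0.003, -0.053]
force: [-0.9, -0.1, -0.6]
width: 0.257
```

```bash
cat >> h.py <<'E'
def drvR(psi): # columns tool axes in world: x=-drive y, z=-n
    n=np.array([-np.sin(np.radians(25)),0,np.cos(np.radians(25))]); x=np.array([0,-1.,0]); z=-n
    return R.from_euler('z',psi)*R.from_matrix(np.c_[x,np.cross(z,x),z])
E
python3 - <<'E'
from h import *
t,r=tool();print(t,arm.read_state()['width']*91.2)
g=drvR(.24)
goal([.52,0.02,.25],g); goal([.515,-.19,.25],g)
E
```

```text
[0.6317 0.1817 0.2362] 23.46318047851871
inc [-102.8  167.4  -14.4] [21.3  15.83 71.98]
inc [-96.6 377.4 -14.6] [21.3  15.83 71.98]
```

Call:
send_rows(increments=[-30, 50, -5, 2.6, 2, 9, -60, 100, -10, 5.3, 4, 18, -90, 150, -14, 8, 6, 27, -100, 200, -14, 10.6, 8, 36, -100, 250, -14, 13.3, 10, 45, -100, 300, -14, 16, 12, 54, -98, 340, -14, 18.6, 14, 63, -97, 377, -14, 21.3, 15.8, 72])

```text
time: 5.9
tcp_pos: [0.5126, -0.191, 0.2462]
ee_rot: [-2.711, 0.004, -1.337]
force: [0.9, 0.2, -1.4]
width: 0.259
```

Call:
send_rows(increments=[0, 0, 0, 0, 0, 0, 0, 0, 0, 0, 0, 0])

```text
time: 6.15
tcp_pos: [0.5133, -0.1891, 0.247]
ee_rot: [-2.711, 0.002, -1.33]
force: [0.7, -0.6, -1.4]
width: 0.258
```

Run:
```python
from h import *
t,r=tool(); s=arm.read_state(); print(t,s['joints'],s['width']*91.2,s['force'])
im=save('wrist','w2.png')
for q in ['drive','pivot','swing_hole','lock_hole','guard_bar','pin_head','pin_shoulder','pin_tip']:
    x=arm.pinpoint('wrist',q); print(q,[(np.round(y['point'],4).tolist(),round(y['p'],2)) for y in x[:2]])
    if q in('pin_shoulder','pin_tip','pin_head') and x: print('  tool',r.inv().apply(x[0]['point']-t))
goal([.515,-.19,.25],drvR(.24))
cv2.imwrite('pics/w2b.png',cv2.resize(im[:,:,::-1],(768,576)))
```

```text
[ 0.5133 -0.1891  0.247 ] [-0.5601  0.1015  1.8463  0.3868  0.9235  0.5775] 23.519149131048433 [ 0.6914 -0.5688 -1.4173]
drive [([0.5899, -0.2133, 0.0034], 0.89)]
pivot [([0.6792, -0.1939, 0.1129], 0.82)]
swing_hole [([0.5753, -0.1731, 0.109], 0.95), ([0.6188, 0.295, 0.0751], 0.74)]
lock_hole [([0.5806, -0.2304, 0.0982], 0.83)]
guard_bar [([0.6076, -0.2105, 0.2346], 0.84), ([0.5078, 0.005, 0.0007], 0.46)]
pin_head [([0.5069, -0.1917, 0.2568], 0.65), ([0.5751, -0.1743, 0.1106], 0.49)]
  tool [ 0.001   0.0021 -0.0117]
pin_shoulder [([0.6056, -0.2129, 0.2329], 0.73), ([0.5217, -0.1873, 0.2386], 0.64)]
  tool [ 0.0452 -0.0705  0.0478]
pin_tip [([0.5323, -0.1828, 0.2065], 0.7)]
  tool [-0.0015 -0.0012  0.0452]
inc [ 0.8 -1.2 -1. ] [0.22 0.02 0.02]
```

View pics/w2b.png

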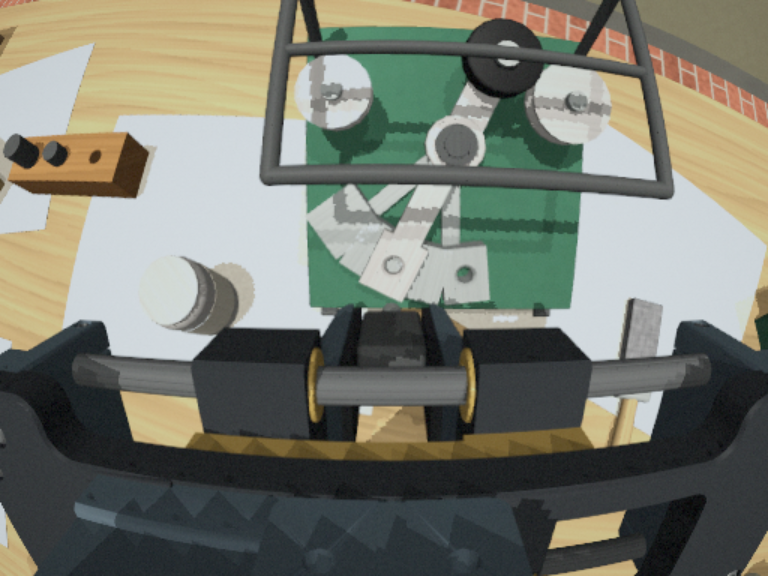

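The wrist view shows the pin in the jaws at (392,335), the swing hole at (394,265) and the lock hole at (465,273), with the guard bar above both. I'll fit one geometric model to all the measurements.

```bash
cat > fit.py <<'E'
from h import *
from scipy.optimize import least_squares
c,s=np.cos(np.radians(25)),np.sin(np.radians(25))
U=np.array([c,0,s]);N=np.array([-s,0,c]);Y=np.array([0,1.,0])
def model(v):
    x,y,psi,a,b,gx=v; T=lambda p:R.from_euler('z',psi).apply(p)+[x,y,0]
    pv=np.array([.09,0,.115]); h=lambda q,k:pv+k*N+.1*(-np.cos(q)*U-np.sin(q)*Y)
    return dict(drive=T(np.zeros(3)),pivot=T(pv),swing=T(h(a,.036)),lock=T(h(b,.024)),bar=T(np.array([gx,0,.235])))
obs=dict(drive=[[.5908,-.2145,-.0035],[.5939,-.2175,.0021],[.5899,-.2133,.0034]],
pivot=[[.6757,-.1954,.1101],[.6769,-.1957,.1126],[.6792,-.1939,.1129]],
swing=[[.571,-.1779,.1111],[.5734,-.1762,.1115],[.5753,-.1731,.109]],
lock=[[.5832,-.2322,.095],[.5851,-.2307,.0912],[.5806,-.2304,.0982]],
bar=[[.6036,-.2161,.2337],[.6037,-.2134,.2349],[.6076,-.2105,.2346]])
t0=np.array([.5133,-.1891,.247]);r0=R.from_euler('xyz',[-2.711,.002,-1.33])
px=dict(swing=[394/1.5-.3,265/1.5-.3],lock=[465/1.5-.3,273/1.5-.3])
def res(v):
    m=model(v); e=[(m[k]-o)/.003 for k in obs for o in obs[k]]
    e+=[(wproj(m[k],t0,r0)[0]-px[k])/1.5 for k in px]
    return np.concatenate(e)
def run():
    o=least_squares(res,[.592,-.216,.24,-.43,.13,.012]); return o.x,model(o.x),o
E
python3 - <<'E'
from fit import *
v,m,o=run(); print(v, 'sig',np.sqrt(np.diag(np.linalg.inv(o.jac.T@o.jac))),o.cost)
for k in m: print(k,m[k],(np.array(obs[k])-m[k]).round(4).tolist())
for k in px: print(k,wproj(m[k],t0,r0)[0]-px[k])
g=drvR(v[2]); n=-g.as_matrix()[:,2]; print('n',n)
# TCP s.t. tip is 15mm over the swing hole
goal(m['swing']+n*(.0457+.015),g)
print('lock in tool axes rel swing', g.inv().apply(m['lock']-m['swing'])*1e3, 'pivot',g.inv().apply(m['pivot']-m['swing'])*1e3)
E
```

```text
[ 0.5909 -0.2161  0.238  -0.4516  0.1227  0.0143] sig [0.0008 0.0013 0.023  0.0202 0.0194 0.0019] 11.498141285062285
drive [ 0.5909 -0.2161  0.    ] [[-0.0001, 0.0016, -0.0035], [0.003, -0.0014, 0.0021], [-0.001, 0.0028, 0.0034]]
pivot [ 0.6784 -0.1949  0.115 ] [[-0.0027, -0.0005, -0.0049], [-0.0015, -0.0008, -0.0024], [0.0008, 0.001, -0.0021]]
swing [ 0.5741 -0.1753  0.1096] [[-0.0031, -0.0026, 0.0015], [-0.0007, -0.0009, 0.0019], [0.0012, 0.0022, -0.0006]]
lock [ 0.584  -0.2303  0.0948] [[-0.0008, -0.0019, 0.0002], [0.0011, -0.0004, -0.0036], [-0.0034, -0.0001, 0.0034]]
bar [ 0.6048 -0.2127  0.235 ] [[-0.0012, -0.0034, -0.0013], [-0.0011, -0.0007, -0.0001], [0.0028, 0.0022, -0.0004]]
swing [-0.0155  0.883 ]
lock [0.4591 1.1899]
n [-0.4107 -0.0996  0.9063]
inc [ 0.5  2.6 91.3] [0.22 0.07 0.13]
lock in tool axes rel swing [55.8805  9.2721 12.    ] pivot [ 43.6389 -89.9758  36.    ]
```

Call:
send_rows(increments=[0.5, 2.6, 45, 0.2, 0, 0, 0.5, 2.6, 80, 0.2, 0, 0, 0.5, 2.6, 91, 0.2, 0, 0, 0.5, 2.6, 91, 0.2, 0, 0, 0.5, 2.6, 91, 0.2, 0, 0])

```text
time: 7.22
tcp_pos: [0.5494, -0.1822, 0.1663]
ee_rot: [-2.704, -0.001, -1.331]
force: [-0.4, 0.4, -1.5]
width: 0.259
```

Run:
```python
from fit import *
v,m,o=run();g=drvR(v[2]);n=-g.as_matrix()[:,2]
t,r=tool(); s=arm.read_state(); print(t,s['force'])
P={}
for cam in('wrist','side','top'):
    im=save(cam,'c3_%s.png'%cam)
    for q in ['swing_hole','pin_tip','pin_head','pin_shoulder']:
        x=arm.pinpoint(cam,q)[:1]
        for y in x: print(cam,q,round(y['p'],2),np.round(y['point'],4),'tool mm',(r.inv().apply(y['point']-t)*1e3).round(1))
print('model swing in tool',r.inv().apply(m['swing']-t)*1e3)
a=cv2.imread('pics/c3_wrist.png')[120:300,180:340]; 
p=proj('side',m['swing']).astype(int); print(p)
b=cv2.imread('pics/c3_side.png')[p[1]-70:p[1]+50,p[0]-50:p[0]+56]
cv2.imwrite('pics/c3.png',np.hstack([cv2.resize(a,(480,540)),cv2.resize(b,(300,540) if 0 else (int(106*4.5)-160,540))])) if 0 else cv2.imwrite('pics/c3.png',np.hstack([cv2.resize(a,None,fx=2.5,fy=2.5),cv2.resize(b,None,fx=3.75,fy=3.75)]))
```

```text
[ 0.5494 -0.1822  0.1663] [-0.3986  0.4183 -1.5332]
wrist swing_hole 0.94 [ 0.5766 -0.1746  0.1113] tool mm [-1.  -2.2 61.8]
wrist pin_tip 0.92 [ 0.5699 -0.177   0.1258] tool mm [-0.3 -2.  45.7]
wrist pin_head 0.66 [ 0.5429 -0.1851  0.1708] tool mm [ 1.2  4.5 -7. ]
wrist pin_shoulder 0.67 [ 0.5532 -0.1817  0.1563] tool mm [ 0.4  0.8 10.7]
side swing_hole 0.58 [ 0.573  -0.1745  0.1107] tool mm [-2.   1.2 60.9]
side pin_shoulder 0.57 [ 0.5134  0.0049 -0.0009] tool mm [-190.6   62.3  155.2]
top swing_hole 0.61 [ 0.5729 -0.1729  0.1092] tool mm [-3.6  1.6 62.4]
top pin_tip 0.6 [ 0.5526  0.4952 -0.0022] tool mm [-657.6  -77.2  221.3]
top pin_head 0.37 [ 0.5472 -0.1788  0.1739] tool mm [-3.8 -2.  -7.4]
top pin_shoulder 0.61 [ 0.5561 -0.1851  0.1546] tool mm [ 4.4 -0.3 13.1]
model swing in tool [-1.0111  0.881  62.2333]Traceback (most recent call last):
  File "<stdin>", line 12, in <module>
  File "h.py", line 12, in proj
    return np.array([c['fx']*q[0]/q[2]+c['cx'],c['fy']*q[1]/q[2]+c['cy']])
                             ~^^^
IndexError: invalid index to scalar variable.
```

Run:
```python
import re
s=open('h.py').read().replace("np.array(c['rotation']).T@(np.array(p)-c['origin'])","R.from_euler('xyz',c['rotation']).inv().apply(np.array(p)-c['origin'])");open('h.py','w').write(s)
from fit import *
v,m,o=run();t,r=tool()
p=proj('side',m['swing']).astype(int); print('side',p)
w=wproj(np.array([m['swing'],t+r.apply([0,0,.0457])]),t,r); print('wrist swing, nominal tip',w)
a=cv2.imread('pics/c3_wrist.png')[110:270,190:330]; b=cv2.imread('pics/c3_side.png')[p[1]-50:p[1]+30,p[0]-40:p[0]+40]
cv2.imwrite('pics/c3.png',np.hstack([cv2.resize(a,None,fx=3.5,fy=3.5),cv2.resize(b,None,fx=3.5,fy=7)]))
```

```text
side [288 255]
wrist swing, nominal tip [[261.0014 200.1954]
 [261.3068 206.3791]]
```

View pics/c3.png

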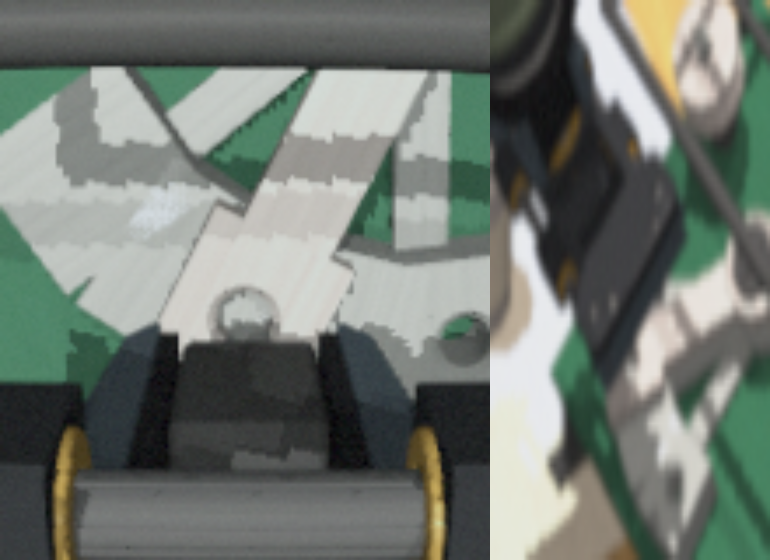

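The wrist crop shows the hole at (244,313), about 1.4 px left of the pin's centreline, which agrees with the model. Descending with a small correction.

Call:
send_rows(increments=[-1.3, 1.2, 8, 0, 0, 0, -1.3, 1.2, 14, 0, 0, 0, -1.3, 1.2, 18, 0, 0, 0, -1.3, 1.2, 20, 0, 0, 0, -1.3, 1.2, 22, 0, 0, 0, -1.3, 1.2, 22, 0, 0, 0])

```text
time: 8.72
tcp_pos: [0.5565, -0.1785, 0.1443]
ee_rot: [-2.706, 0.0, -1.331]
force: [-0.1, -0.7, -0.7]
width: 0.264
```

Call:
send_rows(increments=[0, 0, 3, 0, 0, 0, 3, 1.3, 3, 0, 0, 0, 6, 2.6, 3, 0, 0, 0, 9.2, 3.9, 3, 0, 0, 0, 9.2, 3.9, 3, 0, 0, 0])

```text
time: 9.35
tcp_pos: [0.5566, -0.1881, 0.14]
ee_rot: [-2.705, 0.001, -1.331]
force: [3.1, 3.1, -1.5]
width: 0.26
```

Run:
```python
from fit import *
v,m,o=run();t,r=tool(); s=arm.read_state()
print('force tool',r.inv().apply(s['force']),'tip in tool rel swing0',r.inv().apply(t-m['swing'])*1e3+[0,0,45.7])
arm.read_camera('wrist')
for q in('swing_hole','lock_hole','tension_arm'):
    x=arm.pinpoint('wrist',q)[:1]; print(q,x)
im=save('wrist','d.png'); cv2.imwrite('pics/d2.png',cv2.resize(im[100:270,180:340,::-1],None,fx=3.5,fy=3.5))
```

```text
force tool [-2.309  -2.7573  2.9169] tip in tool rel swing0 [8.3186 5.2753 9.7332]
swing_hole [{'point': [0.5738, -0.1822, 0.1086], 'p': 0.78}]
lock_hole [{'point': [0.583, -0.2295, 0.0955], 'p': 0.68}]Traceback (most recent call last):
  File "<stdin>", line 6, in <module>
ValueError: it knows: birdhouse, brush, drive, fat_pin_head, guard_bar, lock_hole, paint_tin, pin_head, pin_shoulder, pin_tip, pivot, rack, stub_pin_head, swing_hole
```

Call:
send_rows(increments=[5, 1.4, 0, 0, 0, 0, 10, 2.5, 0, 0, 0, 0, 15, 3.5, 0, 0, 0, 0, 20, 4.5, 0, 0, 0, 0, 25, 5, 0, 0, 0, 0, 30, 5.5, 0, 0, 0, 0, 38, 5.5, 0, 0, 0, 0, 44, 5, 0, 0, 0, 0])

```text
time: 10.5
tcp_pos: [0.5624, -0.2318, 0.1378]
ee_rot: [-2.706, 0.001, -1.331]
force: [0.5, 4.7, 1.3]
width: 0.258
```

Call:
send_rows(increments=[2, 0, 0, 0, 0, 0, 2, 0, 0, 0, 0, 0])

```text
time: 10.75
tcp_pos: [0.5628, -0.2336, 0.1377]
ee_rot: [-2.706, 0.001, -1.331]
force: [0.0, 5.3, 0.8]
width: 0.261
```

Run:
```python
from fit import *
v,m,o=run();t,r=tool(); s=arm.read_state()
print('force tool',r.inv().apply(s['force']),'tip rel lock',r.inv().apply(t-m['lock'])*1e3+[0,0,45.7], s['width']*91.2)
im=save('wrist','d.png')
for q in('swing_hole','lock_hole','pin_head'):
    x=arm.pinpoint('wrist',q)[:1]; print(q,[(y['p'],y['point']) for y in x])
print('lock px',wproj(m['lock'],t,r))
cv2.imwrite('pics/d2.png',cv2.resize(im[100:270,180:340,::-1],None,fx=3.5,fy=3.5))
```

```text
force tool [-5.124  -1.4877 -0.1815] tip rel lock [-1.8621  1.2229 -2.2237] 23.81699394769234
swing_hole [(0.68, [0.5806, -0.2256, 0.109])]
lock_hole []
pin_head [(0.89, [0.5588, -0.235, 0.145])]
lock px [[263.7087 203.9791]]
```

View pics/d2.png

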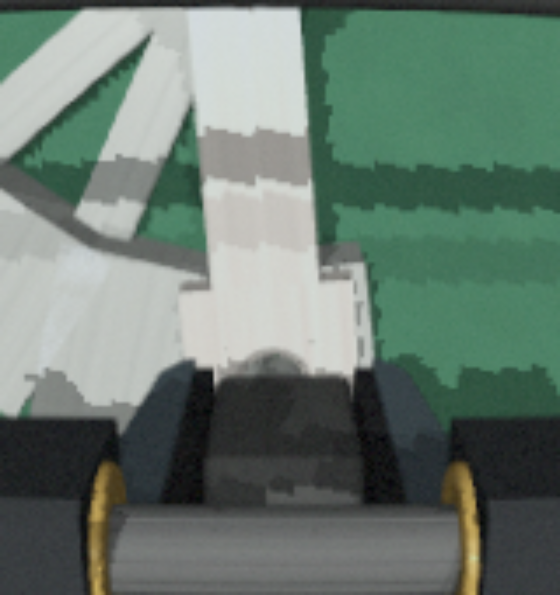

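Call:
send_rows(increments=[1.9, -0.7, 0, 0, 0, 0, 1.9, -0.7, 2, 0, 0, 0, 1.9, -0.7, 4, 0, 0, 0, 1.9, -0.7, 6, 0, 0, 0, 1.9, -0.7, 6, 0, 0, 0])

```text
time: 11.58
tcp_pos: [0.5663, -0.2346, 0.1321]
ee_rot: [-2.707, 0.001, -1.331]
force: [-1.6, 4.2, -1.0]
width: 0.262
```

```bash
cat > st.py <<'E'
from fit import *
v,m,o=run();t,r=tool(); s=arm.read_state()
print('force tool',r.inv().apply(s['force']),'tip rel lock',r.inv().apply(t-m['lock'])*1e3+[0,0,45.7], s['width']*91.2,s['time'])
E
python3 st.py
```

```text
force tool [-4.4751  0.9419  0.6753] tip rel lock [-0.1298  0.8038  4.2044] 23.876471009023767 11.575
```

Call:
send_rows(increments=[0, 0, 3, 0, 0, 0, 0, 0, 6, 0, 0, 0, 0, 0, 8, 0, 0, 0, 0, 0, 8, 0, 0, 0])

```text
time: 12.08
tcp_pos: [0.5698, -0.2339, 0.125]
ee_rot: [-2.706, 0.001, -1.331]
force: [-1.0, 5.1, -1.3]
width: 0.264
```

```bash
python3 st.py
```

```text
force tool [-5.1771  0.3806  1.2702] tip rel lock [ 0.004   0.5427 12.1327] 24.091499089236283 12.075
```

Call:
send_rows(increments=[0, 0, 4, 0, 0, 0, 0, 0, 8, 0, 0, 0, 0, 0, 10, 0, 0, 0, 0, 0, 12, 0, 0, 0, 0, 0, 12, 0, 0, 0])

```text
time: 12.7
tcp_pos: [0.5747, -0.2329, 0.1147]
ee_rot: [-2.706, 0.0, -1.331]
force: [-4.0, 2.9, 2.5]
width: 0.263
```

```bash
python3 st.py
```

```text
force tool [-3.7299  1.8588 -3.6636] tip rel lock [ 0.2835  0.3557 23.619 ] 23.94318912998016 12.7
```

Call:
send_rows(increments=[0, 0, 1, 0, 0, 0, 0, 0, 2, 0, 0, 0, 0, 0, 2, 0, 0, 0])

```text
time: 13.08
tcp_pos: [0.5748, -0.233, 0.1146]
ee_rot: [-2.705, -0.001, -1.33]
force: [-14.3, 2.9, 15.4]
width: 0.265
```

```bash
python3 st.py
```

```text
force tool [ -6.2255   5.4419 -19.5231] tip rel lock [ 0.4252  0.2928 23.7284] 24.13540057690192 13.075
```

It stopped hard at 23.7 mm deep, so the pin is home. Unload, release and back off along the normal.

Call:
send_rows(increments=[0, 0, -2, 0, 0, 0, -1, 0, -2, 0, 0, 0, -1, 0, -2, 0, 0, 0])

```text
time: 13.45
tcp_pos: [0.5743, -0.232, 0.1146]
ee_rot: [-2.706, -0.0, -1.331]
force: [-4.9, 3.0, 3.5]
width: 0.263
```

Call:
send_rows(increments=[0, 0, 0, 0, 0, 0, 0, 0, 0, 0, 0, 0, 0, 0, 0, 0, 0, 0, 0, 0, 0, 0, 0, 0], grip=55)

```text
time: 13.95
tcp_pos: [0.575, -0.2323, 0.1148]
ee_rot: [-2.705, -0.001, -1.331]
force: [0.3, -0.0, 0.0]
width: 0.6
```

Call:
send_rows(increments=[0, 0, -15, 0, 0, 0, 0, 0, -35, 0, 0, 0, 0, 0, -70, 0, 0, 0, 0, 0, -110, 0, 0, 0, 0, 0, -110, 0, 0, 0, 0, 0, -110, 0, 0, 0])

```text
time: 14.7
tcp_pos: [0.529, -0.2428, 0.2143]
ee_rot: [-2.706, 0.0, -1.331]
force: [-0.2, -0.1, -0.0]
width: 0.604
```

```bash
python3 st.py
python3 - <<'E'
from fit import *
v,m,o=run();g=drvR(v[2]); t,r=tool()
for cam in('wrist','side'):
    save(cam,'e_%s.png'%cam)
    for q in('pin_head','pin_shoulder','swing_hole','lock_hole','paint_tin'):
        x=arm.pinpoint(cam,q)[:1]
        for y in x: print(cam,q,round(y['p'],2),np.round(y['point'],4),'rel lock',(g.inv().apply(y['point']-m['lock'])*1e3).round(1))
a=cv2.imread('pics/e_wrist.png'); cv2.imwrite('pics/e.png',cv2.resize(a[60:300,120:420],None,fx=2.4,fy=2.4))
E
```

```text
force tool [ 0.0175  0.1622 -0.058 ] tip rel lock [ -0.9305   0.6585 -86.4453] 55.11523881759534 14.7
wrist pin_head 0.75 [ 0.5699 -0.231   0.124 ] rel lock [ -2.7   0.2 -32.3]
wrist swing_hole 0.92 [ 0.5804 -0.227   0.1066] rel lock [ -4.1  -2.5 -11.8]
wrist lock_hole 0.98 [ 0.5831 -0.2299  0.0969] rel lock [-0.6 -0.2 -2.2]
wrist paint_tin 0.78 [ 0.5085  0.0053 -0.0005] rel lock [-246.8   56.4   78.8]
side pin_head 0.58 [ 0.5681 -0.2311  0.1225] rel lock [ -3.    2.5 -31.7]
side pin_shoulder 0.68 [ 0.5762 -0.2284  0.1052] rel lock [ -3.7   2.1 -12.4]
side swing_hole 0.77 [ 0.5744 -0.2307  0.1072] rel lock [ -1.9   3.3 -15.2]
side lock_hole 0.62 [ 0.5845 -0.2307  0.0911] rel lock [0.5 1.2 3.5]
side paint_tin 0.65 [ 0.5124  0.0048 -0.0013] rel lock [-245.4   53.4   81.1]
```

View pics/e.png

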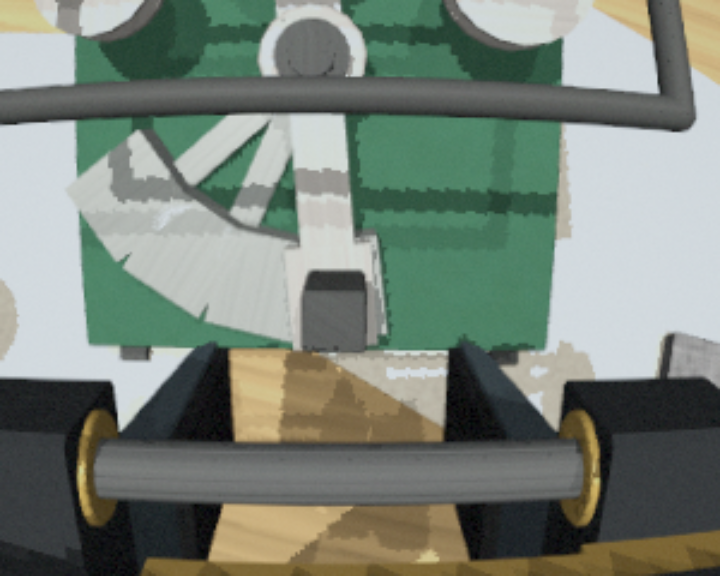

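The pin head sits flush on the arm at (334,310). The arm is held back without the robot, and the head centre is 32 mm above the lock plate's face, as it should be when home. The gripper is clear, so I'm handing in.

```bash
python3 -c "
from plant import arm
print(arm.hand_in())"
```

```text
the job is handed in; nothing more can be done
None
```

The square-headed pin is home through both holes, the tension arm stays back with the robot clear, and I handed the job in at about 15 s. No verdict is reported.

**What I did:** I took the pin from the rack and set its tip in the arm's hole along the panel normal. I then swung the arm about 0.57 rad until the holes lined up, and pushed the pin down until its head stopped on the arm.

**Last checks:**
- **Depth:** the push stopped hard with the tip about 23.7 mm inside the lock plate, at about 19.5 N.
- **After release:** the gripper read about zero force. The pin head's centre was about 32 mm above the lock plate's face, as expected for a pin that is home.
- **Lock plate:** its hole read within about 4 mm of the earlier estimate (sideways within about 1.5 mm), which is the measuring accuracy.
- **Paint tin:** it read a few mm from where it was first seen, also within measuring accuracy.
- **Hole alignment:** the two cameras differed by a few mm. The wrist camera put the arm's hole about 4.8 mm from the lock hole, and the side camera about 3.8 mm. Both are inside the 8 mm limit and fit the play in the holes.
- **Not re-measured at the end:** the round-headed pins, the birdhouse and the brush. I felt no contact force that would suggest touching them.

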